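# Stand the fallen bookend up and close it against the row of games

### The arm

A 7-joint arm with a two-finger parallel gripper is mounted at the origin on the work surface. World frame = base frame: x ahead of the robot, y to its left, z up, the work surface at z = 0. Lengths are in m, angles in degrees, forces in N, time in s.
With the tool pointing down it reaches from about 0.425 to 0.875 m from the base axis. Payload 8.4 kg.
Tool frame: the origin (TCP) lies at the very end of the fingers, on their centre line; the grasp point (between the pads) lies 19 mm behind it; z points along the fingers, y is the line along which they close (so a half turn about z gives the same grasp; the last joint's range is limited). The gripper opens to 85 mm and grips with 20 to 120 N. Pads are 22 mm wide; open, the fingers measure 114 mm over their backs; the gripper's body (76 mm by 85 mm) begins 54 mm behind the grasp point. The pads swing forward as they close: fully open they stand 13 mm farther back than shut.
Start: joints at [59.003, 19.091, 2.286, 83.961, -0.768, 76.965, -3.352], TCP at [0.278, -0.588, 0.231] pointing down, gripper open.
Joint ranges: [-147.57, 147.57], [-21.85, 119.76], [-74.77, 79.35], [14.55, 137.4], [-85.83, 265.84], [4.83, 119.75], [-152.11, 152.11]. Speed limits (degrees/s): [127.2, 127.2, 159.86, 159.86, 180, 180, 180].

### API

Orientations are given as a 3x3 rotation matrix whose columns are the frame's x, y, z axes.
In Python, from station import arm gives the robot as it stands.
- The arm moves only by the tool apply_moves, never from a script. Its argument "increments" is a list that holds one entry, the list of rows, each a list of 7 numbers: the shift along the tool's x, y, z in mm, then the turn, a rotation vector about the tool's x, y, z in rad, then the gripper's target within -1 to 1 (shut at 1, half-way at 0, fully open at -1). A call has 1 to 5 rows; each row is the pose to reach, as a shift and turn from the pose commanded when the call began, along the tool's axes at that moment; what a row does not reach only later rows make up. A row lasts 1/12 s, in which the tool goes at most 41.7 mm and 7.16 degrees, less where a joint would pass 70% of its speed; a pose out of reach is approached as far as the arm can. A call with a gripper value outside its range is refused whole. The fingers move at their own pace and stop on an object; the grip force is fixed at half the most. Time passes only in rows, so rows that repeat a pose let the fingers close. It gives the time, the measured TCP pose, the force, the opening and the grip force at its end, in the units of the state.
- arm.read_state(): the state, without advancing time (a new reading comes with each control period).
- arm.capture(name): name is "scene" or "top"; returns a dict with "frame" (420x560x3 uint8, blue, green, red), "K" (3x3 intrinsics, pixels), "k1" (the pictures are not rectified: a ray, as slopes to the right and down, at radius r is drawn at 1 + k1 r^2 times it, then the intrinsics apply), "R" (3x3) and "t" (3): a world point X has camera coordinates R X + t. Camera axes: x right, y down, z forward; pixel columns grow to the right and rows downward; lengths in m; the calibration is good to about 2 mm. A picture is of the moment at which its call begins. There is no depth.
- arm.hand_in(): hands the job in; it is judged then, once.
Trained networks look in the newest picture that a camera, given by its name, has taken for a name from the list of things; names that differ only in an ending like _2 or _b are one class to them, and where a whole thing is asked for, a point or a joint stands for the part that bears it (a point fixed in the world has none). Each returns a list of dicts, best first, with "confidence" (0 to 1); they miss things now and then, are a little off and sometimes report something else, mostly with a low value. They report only what shows in the picture. A call takes as long as a camera call. They do not tell look-alikes from the thing itself.
- arm.search_frame(thing, camera): "point" ([x, y, z] in m, in world coordinates, good to about 4 mm: the middle of the surface that is visible of it).
- arm.silhouettes(thing, camera): "pixels" (420x560 bool, what is visible of it).
- arm.place_of(thing, camera): "point" ([x, y, z] in m, in world coordinates, good to about 4 mm: a listed point, or the origin of a listed thing).
The state is a dict: "time_s": time; "joints": joint angles; "dq": joint speeds; "joint_torque": joint torques, N m; "eef_pos": TCP position; "eef_rot": TCP orientation; "wrist_force": force on the tool from outside, world axes, zero at the start; "ft_torque": the same for the moment, N m; "finger_gap": finger opening in m; "grasp_force": force on a finger pad.
Only numpy, scipy, OpenCV 4.12 (cv2) and the standard library are available. Lean on these libraries where they do the work, as an engineer would, in place of code of your own. Each camera call takes 0.05 s, during which the arm holds its last target. There are 200 camera calls.

### The job

The wooden bookend at the open end of the row of boxed games has fallen flat. Pushing with the fingertips only, tip it back up until it stands on its foot board again, then push it gently along the shelf until its upright board stands snug and square against the end game box, with the row still standing in its place. Never grip, lift or carry the bookend, and leave the dice cup, the token tower, the pawn box and the clamp where they are.

Things in the scene. Friction and masses are not known exactly. Their poses are not given: they have to be found in the camera images.
- bookend: Pale oak L-shaped bookend, loose, about 0.45 kg: two 18 mm boards 120 mm wide (own x). Origin: middle of the heel edge, the outer edge of the L, on the shelf both fallen and standing. Upright board: 130 mm along own z, from own y = -18 mm to 0. Foot board: from the heel to own y = -110 mm, own z = 0 to 18 mm. Standing: own z up, own y towards the games.
- bookend_face (a point): Middle of the upright's face that goes against the games: own (0, 0, 65 mm) of the bookend. At the start the upright lies flat on this face, its free edge towards the games, so own z is level and points at the row.
- foot_end (a point): Middle of the foot board's free end: own (0, -110 mm, 9 mm). At the start the foot board stands straight up with this on top, 110 mm high. Pushed away from the games near here (85 mm or higher; lower, it may only slide) the bookend turns about its heel edge (1.5 to 3 N) and drops onto its foot after about 53 degrees. Standing, it slides when this end is pushed (2 to 5 N).
- game_end: The red game box at the open end of the row, standing like a book, loose, about 0.7 kg: 170 mm (own x) by 55 mm thick (own y) by 165 mm tall. Origin: centre of its underside. Its large face towards the bookend is the plane own y = -27.5 mm.
- game_mid: The yellow game box in the middle of the row, loose, 170 x 45 x 155 mm (own x, y, z), about 0.55 kg; origin at the centre of its underside.
- game_far: The green game box at the closed end of the row, loose, 170 x 60 x 170 mm (own x, y, z), about 0.75 kg; origin at the centre of its underside. A fixed dark steel divider, 150 mm tall, stands close behind it (own +y side).
- dice_cup: Green dice cup with a black rubber foot, open at the top, 80 mm across the rim, 95 mm tall, loose; origin at the centre of its underside. To be left alone.
- token_tower: Blue plastic token tower of three stacked tiers with a cap, 72 mm across, 125 mm tall, loose; origin at the centre of its underside. To be left alone.
- pawn_box: Clear snap-lid box holding wooden pawns, 134 x 94 x 50 mm (own x, y, z), loose; origin at the centre of its underside. To be left alone.
- clamp: Small aluminium G-clamp lying flat, about 110 x 85 mm, 16 mm high, loose; origin under the middle of its frame. To be left alone.
Things that resemble listed ones, but are neither listed nor needed, are in the scene too. What is meant by the bookend is not yellow, and is the smaller of those in its own colour.

How it is judged:
By the outcome, as a careful person would: the job done as asked, in the order asked, and still so for the second after the job is handed in, with the robot touching nothing.
It also fails if it takes over 58 s, if anything falls off the work surface, if the arm or the gripper's body presses on something with over 40 N, if the wrist force passes 120 N, or if a joint passes its speed limit or range.

## Working session

There is one attempt and no reset: what is moved stays moved. The work goes in short steps, Python scripts to look and compute and a tool call to move; the robot and the scene stay as the last step left them, time stands still between calls to the robot, and variables do not carry over. Pictures are saved under pics/ and viewed, at most 10 in all, crops included, and the job is handed in when it is done.

Besides the shell and the picture viewer there is one more tool, called after "Request:" as name(argument=value, ...) on one line, values as JSON. apply_moves: Moves the arm, as the interface text tells. Its arguments: {"type":"object","properties":{"increments":{"type":"array"}},"required":["increments"]}

```bash
mkdir -p pics; ls; cat > h.py <<'E'
from station import arm
import numpy as np, cv2
def cap(n,f=None):
    c=arm.capture(n)
    if f: cv2.imwrite('pics/'+f,c['frame'])
    return c
def ray(c,uv):
    K=np.array(c['K']);R=np.array(c['R']);t=np.array(c['t'])
    d=np.array([c['k1'],0,0,0,0.])
    p=cv2.undistortPoints(np.array([[uv]],float),K,d)[0,0]
    return -R.T@t, R.T@np.array([p[0],p[1],1])
def atz(c,uv,z):
    o,d=ray(c,uv); return o+d*(z-o[2])/d[2]
def proj(c,X):
    R=np.array(c['R']);t=np.array(c['t'])
    return cv2.projectPoints(np.array(X,float).reshape(-1,1,3),cv2.Rodrigues(R)[0],t,np.array(c['K']),np.array([c['k1'],0,0,0,0.]))[0][:,0]
E
python3 - <<'E'
from h import *
np.set_printoptions(precision=4,suppress=True)
for n in ['scene','top']:
    c=cap(n,n+'0.png'); print(n,-np.array(c['R']).T@c['t'])
    for th in ['bookend','bookend_face','foot_end','game_end','game_mid','game_far','dice_cup','token_tower','pawn_box','clamp']:
        print(th,[(np.round(d['point'],3).tolist(),round(d['confidence'],2)) for d in arm.place_of(th,n)])
s=arm.read_state();print(s['eef_pos'],s['eef_rot'],s['time_s'],s['wrist_force'])
E
```

```text
pics
scene [1.3481 0.1696 1.2628]
bookend [([0.218, 0.179, -0.0], 0.73), ([0.509, -0.044, 0.002], 0.59), ([0.199, -0.21, -0.0], 0.57), ([0.778, 0.098, -0.002], 0.27), ([0.533, 0.222, 0.0], 0.23)]
bookend_face [([0.499, 0.014, -0.0], 0.97), ([0.268, 0.253, 0.003], 0.89), ([0.201, -0.275, -0.003], 0.69)]
foot_end [([0.225, 0.191, 0.158], 0.95), ([0.508, -0.032, 0.114], 0.83), ([0.199, -0.219, 0.106], 0.83)]
game_end [([0.519, 0.173, 0.001], 0.77), ([0.507, -0.032, 0.112], 0.68), ([0.533, 0.222, 0.001], 0.44)]
game_mid [([0.534, 0.222, -0.001], 0.94), ([0.435, -0.309, -0.004], 0.57)]
game_far [([0.53, 0.274, 0.001], 0.67)]
dice_cup [([0.627, -0.366, -0.003], 0.83)]
token_tower [([0.77, -0.162, 0.001], 0.94)]
pawn_box [([0.438, -0.312, -0.002], 0.88)]
clamp [([0.78, 0.098, -0.0], 0.88)]
top [ 0.3052 -0.0304  1.1941]
bookend [([0.198, -0.211, -0.002], 0.79), ([0.777, -0.157, 0.001], 0.73), ([0.508, -0.046, -0.001], 0.67), ([0.216, 0.182, 0.002], 0.56)]
bookend_face [([0.276, 0.252, -0.004], 0.91), ([0.208, -0.272, -0.002], 0.9), ([0.501, 0.02, 0.002], 0.58)]
foot_end [([0.507, -0.036, 0.11], 0.81), ([0.194, -0.222, 0.107], 0.68), ([0.226, 0.189, 0.153], 0.63)]
game_end [([0.522, 0.169, -0.001], 0.89), ([0.498, 0.023, 0.004], 0.64), ([0.508, -0.042, 0.0], 0.26)]
game_mid [([0.777, -0.16, 0.002], 0.35)]
game_far []
dice_cup [([0.623, -0.362, 0.002], 0.58)]
token_tower [([0.774, -0.159, 0.002], 0.56)]
pawn_box [([0.436, -0.308, -0.005], 0.95)]
clamp [([0.778, 0.102, 0.0], 0.76)]
[ 0.2779 -0.5876  0.2313] [[ 0.904   0.4275 -0.    ]
 [ 0.4275 -0.904   0.    ]
 [-0.     -0.     -1.    ]] 1.1 [-0.3429  0.4668  0.1161]
```

View pics/scene0.png

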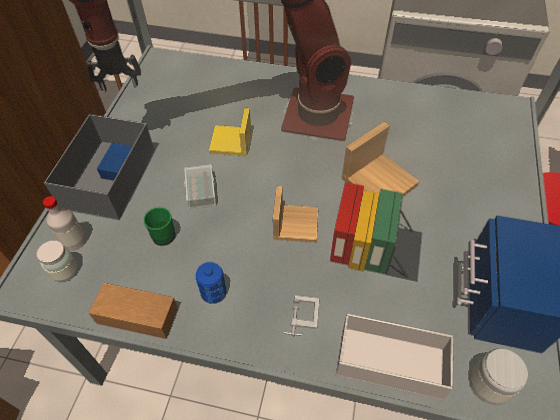

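View pics/top0.png

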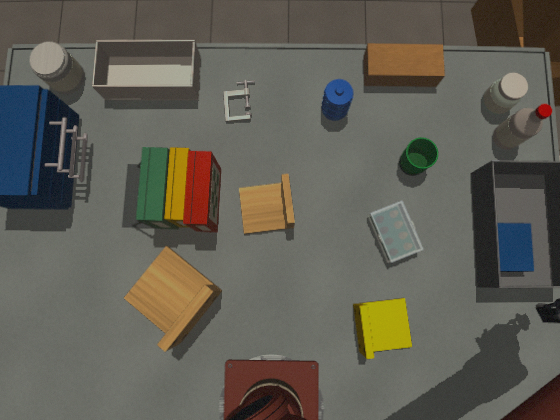

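The bookend to use is the smaller oak one: scene (295,215), top (268,205), with the foot board upright at about (0.508,-0.04). The red end box is at top (203,190). The larger oak one and the yellow one are look-alikes. Next I fit poses to the silhouettes in both views.

```bash
cat > fit.py <<'E'
from h import *
from scipy.optimize import minimize
def box(x0,x1,y0,y1,z0,z1): return np.array([[x,y,z] for x in(x0,x1) for y in(y0,y1) for z in(z0,z1)])
# fallen: own x->X, own z->level +Y, own y->-Z ; in frame (heel origin) X across, Y toward games, Z up
FALL=[box(-.06,.06,0,.13,0,.018),box(-.06,.06,0,.018,0,.11)]
STAND=[box(-.06,.06,-.018,0,0,.13),box(-.06,.06,-.11,0,0,.018)]
GE=[box(-.085,.085,-.0275,.0275,0,.165)]
GM=[box(-.085,.085,-.0225,.0225,0,.155)]
GF=[box(-.085,.085,-.03,.03,0,.17)]
S=4
def render(c,boxes,p):
    m=np.zeros((420*S,560*S),np.uint8);cs,sn=np.cos(p[2]),np.sin(p[2]);R=np.array([[cs,-sn,0],[sn,cs,0],[0,0,1]])
    for b in boxes:
        h=cv2.convexHull((proj(c,b@R.T+[p[0],p[1],0])*S+S/2).astype(np.int32)); cv2.fillConvexPoly(m,h,1)
    return m
def mask(thing,cam,c,near):
    best=None
    for d in arm.silhouettes(thing,cam):
        v,u=np.nonzero(d['pixels']); q=proj(c,near)[0]; e=np.hypot(u.mean()-q[0],v.mean()-q[1])
        if best is None or e<best[0]: best=(e,d['pixels'],d['confidence'])
    print(thing,cam,round(best[0],1),best[2],best[1].sum())
    return cv2.resize(best[1].astype(np.uint8),None,fx=S,fy=S,interpolation=cv2.INTER_NEAREST) if best[0]<25 else None
def fit(boxes,views,p0):
    def cost(p): return sum(1-(r&m).sum()/(r|m).sum() for c,m in views for r in [render(c,boxes,p)])
    best=None
    for y in(-.12,0,.12):
        s=np.array([[0,0,y],[.02,0,y],[0,.02,y],[0,0,y+.15]])+np.array(p0)
        o=minimize(cost,p0,method='Nelder-Mead',options=dict(initial_simplex=s,xatol=2e-4,fatol=1e-4))
        if best is None or o.fun<best.fun: best=o
    return best.x,best.fun
def run(specs,cams=('scene','top'),caps=None):
    caps=caps or {n:cap(n) for n in cams}
    for th,bx,p0,near in specs:
        vs=[(caps[n],m) for n in cams for m in [mask(th,n,caps[n],near)] if m is not None]
        print('both',*[np.round(a,4) for a in fit(bx,vs,p0)])
        for i,v in enumerate(vs): print('  view',i,*[np.round(a,4) for a in fit(bx,[v],p0)])
E
python3 - <<'E'
from fit import *
run([('bookend',FALL,[.507,-.044,0],[.507,0.01,.03]),('game_end',GE,[.52,.171,0],[.52,.171,.1]),('game_mid',GM,[.53,.222,0],[.53,.222,.1])])
E
```

```text
bookend scene 1.2 0.83 1694
bookend top 4.8 0.62 2449
both [ 0.5076 -0.044   0.1337] 0.0676
  view 0 [ 0.5072 -0.0443  0.1301] 0.0375
  view 1 [ 0.5075 -0.0437  0.1381] 0.0282
game_end scene 3.7 0.84 1631
game_end top 0.7 0.75 2657
both [ 0.5208  0.1715 -0.0287] 0.074
  view 0 [ 0.522   0.1704 -0.0213] 0.0372
  view 1 [ 0.5203  0.1722 -0.0236] 0.0229
game_mid scene 4.9 0.59 1337
game_mid top 6.1 0.71 1429
both [ 0.5327  0.2216 -0.027 ] 0.4909
  view 0 [ 0.5331  0.221  -0.0274] 0.0468
  view 1 [0.5323 0.2263 0.0432] 0.4137
```

```bash
cat > plan.py <<'E'
import sys,numpy as np
def plan(wps,p,yaw):
    # tool y at angle yaw, tool x = yaw+90deg, tool z down
    for x,y,z,a in wps:
        d=np.array([x,y,z])-p; r=np.radians(yaw)
        tx=np.array([-np.sin(r),np.cos(r),0]);ty=np.array([np.cos(r),np.sin(r),0])
        print('shift',np.round([d@tx*1e3,d@ty*1e3,-d[2]*1e3],1),'rz',round(-np.radians(a-yaw),4),'rows>=',round(max(np.linalg.norm(d)/.0417,abs(a-yaw)/7.16),1))
        p=np.array([x,y,z]);yaw=a
def now():
    from station import arm
    s=arm.read_state();R=np.array(s['eef_rot'])
    p=np.array(s['eef_pos']);yaw=np.degrees(np.arctan2(R[1,1],R[0,1]))
    print('now',p.round(4),round(yaw,2),'tilt',np.round(R[:,2],4),'F',np.round(s['wrist_force'],2),'t',s['time_s'],'gap',s['finger_gap'])
    return p,yaw
if __name__=='__main__':
    p,y=now(); plan(eval(sys.argv[1]),p,y)
E
python3 plan.py "[(.385,-.43,.231,-46.6),(.47,-.27,.231,-28.5),(.5,-.12,.231,-10.4),(.502,-.001,.231,7.7)]"
```

```text
now [ 0.2779 -0.5876  0.2313] -64.69 tilt [-0.e+00  1.e-04 -1.e+00] F [0.13 0.21 0.13] t 1.5 gap 0.08570812561118446
shift [164.2 -96.7   0.3] rz -0.3157 rows>= 4.6
shift [171.7 -57.8  -0. ] rz -0.3159 rows>= 4.3
shift [146.1 -45.2  -0. ] rz -0.3159 rows>= 3.7
shift [117.4 -19.5  -0. ] rz -0.3159 rows>= 2.9
```

Request:
apply_moves(increments=[[[33,-19,0,0,0,-0.063,0],[66,-39,0,0,0,-0.126,0],[99,-58,0,0,0,-0.19,0],[131,-77,0,0,0,-0.253,0],[164,-97,0,0,0,-0.316,0]]])

```text
time_s: 1.92
eef_pos: [0.3853, -0.4284, 0.2315]
eef_rot: [[0.724, 0.689, 0.0], [0.689, -0.724, -0.0], [-0.0, 0.0, -1.0]]
wrist_force: [0.5, -0.5, -0.6]
finger_gap: 0.0428
grasp_force: 0.0
```

Request:
apply_moves(increments=[[[34,-12,0,0,0,-0.063,0],[69,-23,0,0,0,-0.126,0],[103,-35,0,0,0,-0.19,0],[137,-46,0,0,0,-0.253,0],[172,-58,0,0,0,-0.316,0]]])

```text
time_s: 2.33
eef_pos: [0.4702, -0.268, 0.2316]
eef_rot: [[0.474, 0.88, 0.0], [0.88, -0.474, -0.0], [-0.0, 0.001, -1.0]]
wrist_force: [1.1, -0.1, 0.1]
finger_gap: 0.0424
grasp_force: 0.0
```

Request:
apply_moves(increments=[[[29,-9,0,0,0,-0.063,0],[58,-18,0,0,0,-0.126,0],[88,-27,0,0,0,-0.19,0],[117,-36,0,0,0,-0.253,0],[146,-45,0,0,0,-0.316,0]]])

```text
time_s: 2.75
eef_pos: [0.4999, -0.1181, 0.2316]
eef_rot: [[0.177, 0.984, 0.001], [0.984, -0.177, -0.0], [-0.0, 0.001, -1.0]]
wrist_force: [0.6, -0.8, 0.7]
finger_gap: 0.0427
grasp_force: 0.0
```

Request:
apply_moves(increments=[[[24,-4,0,0,0,-0.063,0],[48,-8,0,0,0,-0.126,0],[72,-12,0,0,0,-0.19,0],[97,-16,0,0,0,-0.253,0],[117,-20,0,0,0,-0.316,0]]])

```text
time_s: 3.17
eef_pos: [0.501, 0.0014, 0.2315]
eef_rot: [[-0.141, 0.99, 0.0], [0.99, 0.141, 0.0], [0.0, 0.0, -1.0]]
wrist_force: [0.1, 0.2, -0.3]
finger_gap: 0.0428
grasp_force: 0.0
```

```bash
python3 plan.py "[(.502,-.001,.13,7.7),(.502,-.001,.092,7.7)]"; python3 -c "
from h import *
cap('scene','s1.png')
c=cap('top')
"
```

```text
now [0.501  0.0014 0.2315] 8.08 tilt [ 2.e-04  1.e-04 -1.e+00] F [ 0.14  0.15 -0.26] t 3.1667 gap 0.04284209478881613
shift [ -2.5   0.7 101.5] rz 0.0067 rows>= 2.4
shift [ 0.  0. 38.] rz -0.0 rows>= 0.9
```

View pics/s1.png

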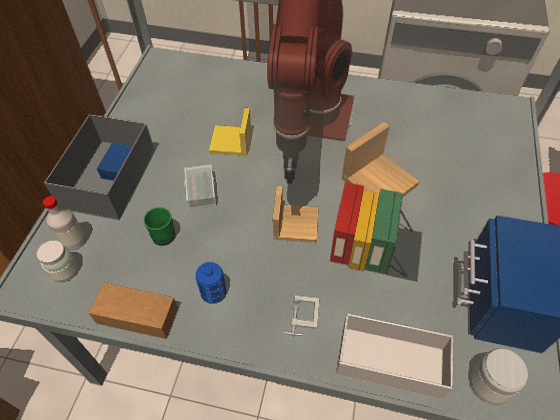

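The gripper hangs at about (290,170), just on the games' side of the small bookend, whose standing foot board is at (279,210). Now it goes down.

Request:
apply_moves(increments=[[[-1,0,35,0,0,0.004,0],[-1,1,70,0,0,0.007,0],[-1,1,105,0,0,0.007,0],[-1,1,125,0,0,0.007,0],[-1,1,138,0,0,0.007,0]]])

```text
time_s: 3.68
eef_pos: [0.5006, -0.0025, 0.0904]
eef_rot: [[-0.128, 0.992, -0.004], [0.992, 0.128, -0.0], [0.0, -0.004, -1.0]]
wrist_force: [-1.4, -0.4, 0.3]
finger_gap: 0.0427
grasp_force: 0.0
```

Request:
apply_moves(increments=[[[-3,0,0,0,0,0,0],[-6,0,0,0,0,0,0],[-9,0,0,0,0,0,0],[-12,0,0,0,0,0,0],[-15,0,0,0,0,0,0]]])

```text
time_s: 4.1
eef_pos: [0.5052, -0.017, 0.0946]
eef_rot: [[-0.127, 0.992, 0.002], [0.992, 0.127, -0.0], [-0.0, 0.002, -1.0]]
wrist_force: [-0.2, 2.3, 2.0]
finger_gap: 0.0427
grasp_force: 1.1
```

Request:
apply_moves(increments=[[[-4,0,0,0,0,0,0],[-8,0,0,0,0,0,0],[-12,0,-1,0,0,0,0],[-16,0,-1,0,0,0,0],[-20,0,-1,0,0,0,0]]])

```text
time_s: 4.52
eef_pos: [0.507, -0.037, 0.0945]
eef_rot: [[-0.127, 0.992, 0.0], [0.992, 0.127, -0.0], [-0.0, 0.0, -1.0]]
wrist_force: [0.5, 2.2, 1.3]
finger_gap: 0.0425
grasp_force: 1.0
```

Request:
apply_moves(increments=[[[-4,0,0,0,0,0,0],[-8,0,0,0,0,0,0],[-12,0,0,0,0,0,0],[-16,0,1,0,0,0,0],[-20,0,2,0,0,0,0]]])

```text
time_s: 4.93
eef_pos: [0.5093, -0.0569, 0.0922]
eef_rot: [[-0.128, 0.992, -0.0], [0.992, 0.128, -0.0], [-0.0, -0.0, -1.0]]
wrist_force: [-0.0, 0.4, 3.6]
finger_gap: 0.0431
grasp_force: 0.7
```

```bash
python3 -c "
from h import *
from plan import now
now()
c=cap('scene');cv2.imwrite('pics/s2.png',cv2.resize(c['frame'][140:290,200:420],None,fx=3,fy=3,interpolation=cv2.INTER_CUBIC))
"
```

```text
now [ 0.5093 -0.0569  0.0922] 7.33 tilt [-3.e-04 -2.e-04 -1.e+00] F [-0.02  0.37  3.56] t 4.9333 gap 0.043138071035119255
```

View pics/s2.png

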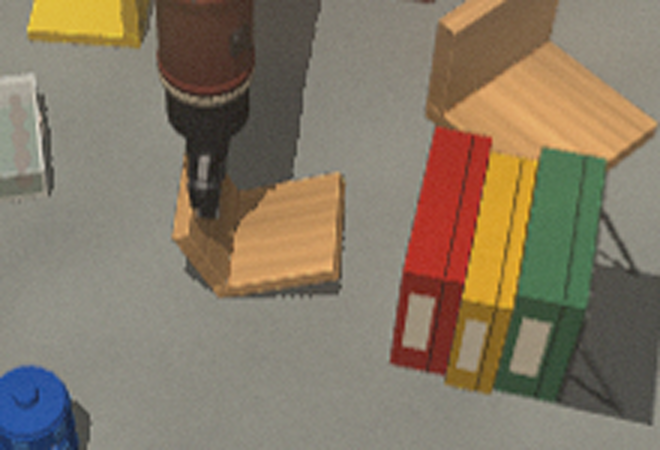

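The bookend is leaning on the fingertip (crop (205,205)), and the upright has lifted on the side facing the row. I carry on along the arc.

Request:
apply_moves(increments=[[[-4,0,0,0,0,0,0],[-8,0,1,0,0,0,0],[-12,0,2,0,0,0,0],[-16,0,4,0,0,0,0],[-20,0,6,0,0,0,0]]])

```text
time_s: 5.4
eef_pos: [0.512, -0.0768, 0.0862]
eef_rot: [[-0.127, 0.992, 0.0], [0.992, 0.127, -0.0], [-0.0, 0.0, -1.0]]
wrist_force: [-0.2, -0.5, 1.4]
finger_gap: 0.0427
grasp_force: 0.4
```

Request:
apply_moves(increments=[[[-3,0,2,0,0,0,0],[-6,0,4,0,0,0,0],[-9,0,6,0,0,0,0],[-12,0,8,0,0,0,0],[-15,0,10,0,0,0,0]]])

```text
time_s: 5.82
eef_pos: [0.5138, -0.0914, 0.0761]
eef_rot: [[-0.128, 0.992, -0.0], [0.992, 0.128, 0.0], [0.0, -0.0, -1.0]]
wrist_force: [-0.1, 0.5, 0.2]
finger_gap: 0.0428
grasp_force: 0.2
```

```bash
python3 -c "
from h import *
from plan import now
now()
c=cap('scene');cv2.imwrite('pics/s3.png',cv2.resize(c['frame'][140:290,200:420],None,fx=3,fy=3,interpolation=cv2.INTER_CUBIC))
"
```

```text
now [ 0.5138 -0.0914  0.0761] 7.33 tilt [-1.e-04  0.e+00 -1.e+00] F [-0.14  0.54  0.2 ] t 5.8167 gap 0.042760836079561694
```

View pics/s3.png

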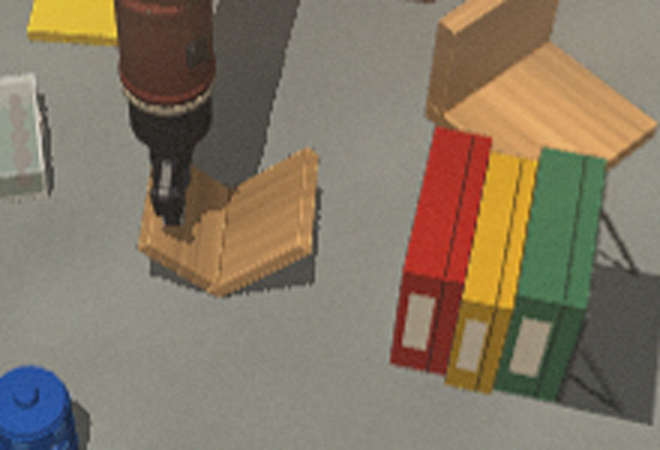

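It leans about 48 degrees, not yet past balance. I push a little more.

Request:
apply_moves(increments=[[[-3,0,2,0,0,0,0],[-6,0,4,0,0,0,0],[-9,0,7,0,0,0,0],[-11,0,9,0,0,0,0],[-13,0,11,0,0,0,0]]])

```text
time_s: 6.28
eef_pos: [0.5154, -0.1043, 0.065]
eef_rot: [[-0.127, 0.992, -0.0], [0.992, 0.127, 0.0], [0.0, -0.0, -1.0]]
wrist_force: [0.2, 0.2, 0.6]
finger_gap: 0.0426
grasp_force: 0.0
```

```bash
python3 -c "
from h import *
from plan import now
now()
c=cap('scene');cv2.imwrite('pics/s4.png',cv2.resize(c['frame'][140:290,200:420],None,fx=3,fy=3,interpolation=cv2.INTER_CUBIC))
"
```

```text
now [ 0.5154 -0.1043  0.065 ] 7.32 tilt [-2.e-04  0.e+00 -1.e+00] F [0.16 0.2  0.62] t 6.2833 gap 0.042633344438153885
```

View pics/s4.png

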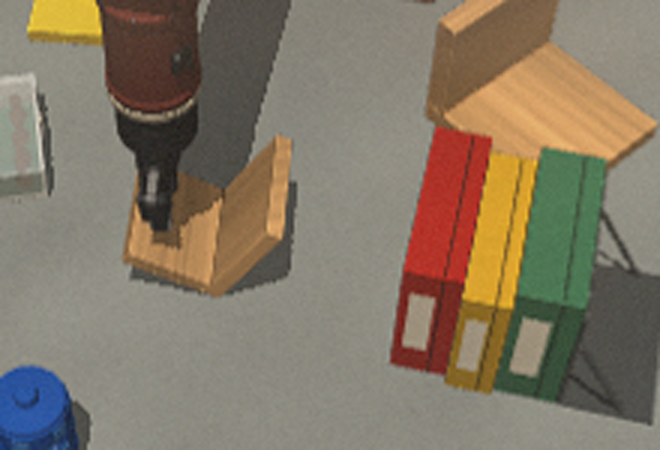

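Past balance, so it is dropping now. I retreat up and back to give the upright room.

Request:
apply_moves(increments=[[[-10,0,-15,0,0,0,0],[-20,0,-40,0,0,0,0],[-40,0,-70,0,0,0,0],[-70,0,-80,0,0,0,0],[-105,0,-80,0,0,0,0]]])

```text
time_s: 6.75
eef_pos: [0.5311, -0.2081, 0.1492]
eef_rot: [[-0.131, 0.991, 0.005], [0.991, 0.131, -0.002], [-0.002, 0.005, -1.0]]
wrist_force: [0.4, -0.6, -0.2]
finger_gap: 0.0427
grasp_force: 0.0
```

```bash
python3 -c "
from fit import *
from plan import now
now()
caps={n:cap(n) for n in('scene','top')}
c=caps['scene'];cv2.imwrite('pics/s5.png',cv2.resize(c['frame'][140:290,200:420],None,fx=3,fy=3,interpolation=cv2.INTER_CUBIC))
run([('bookend',STAND,[.507,-.044,0.12],[.51,-.07,.05]),('game_end',GE,[.52,.171,0],[.52,.171,.1])],caps=caps)
"
```

```text
now [ 0.5311 -0.2081  0.1492] 7.51 tilt [ 0.0054 -0.0018 -1.    ] F [ 0.4  -0.56 -0.21] t 6.75 gap 0.04269729187426924
bookend scene 9.6 0.73 1423
bookend top 11.1 0.83 2130
both [ 0.509  -0.0478  0.1214] 0.0853
  view 0 [ 0.5079 -0.048   0.1309] 0.0475
  view 1 [ 0.5093 -0.0477  0.1262] 0.0346
game_end scene 3.4 0.81 1686
game_end top 0.9 0.92 2668
both [ 0.5205  0.1717 -0.0243] 0.0836
  view 0 [ 0.5219  0.1705 -0.013 ] 0.0444
  view 1 [ 0.5202  0.1725 -0.0197] 0.0227
```

View pics/s5.png

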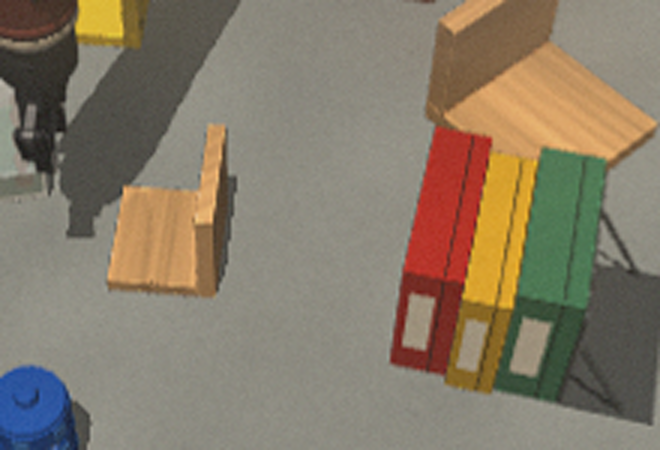

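The bookend now stands on its foot (crop (170,240)), with heel at (0.509,-0.048) and yaw 7.2°. The row is untouched at yaw about -1.3°. Next I go down behind the foot end.

```bash
python3 plan.py "[(.527,-.19,.03,7.2),(.526,-.182,.004,7.2),(.525,-.17,.004,7.2),(.523,-.13,.004,4.2),(.521,-.09,.004,1.2),(.5195,-.05,.004,-1.3),(.518,0,.004,-1.3)]"
```

```text
now [ 0.5288 -0.2068  0.1449] 7.4 tilt [-6.e-04  9.e-04 -1.e+00] F [-0.5  -0.13 -0.22] t 7.05 gap 0.04275049957473564
shift [ 16.9   0.4 114.9] rz 0.0035 rows>= 2.8
shift [ 8.1  0.  26. ] rz -0.0 rows>= 0.7
shift [12.   0.5 -0. ] rz -0.0 rows>= 0.3
shift [39.9  3.  -0. ] rz 0.0524 rows>= 1.0
shift [40.   0.9 -0. ] rz 0.0524 rows>= 1.0
shift [40.  -0.7 -0. ] rz 0.0436 rows>= 1.0
shift [50.  -2.6 -0. ] rz -0.0 rows>= 1.2
```

Request:
apply_moves(increments=[[[5,0,35,0,0,0.003,0],[10,0,70,0,0,0.003,0],[15,0,100,0,0,0.003,0],[17,0,115,0,0,0.003,0],[17,0,120,0,0,0.003,0]]])

```text
time_s: 7.47
eef_pos: [0.5247, -0.1883, 0.0222]
eef_rot: [[-0.128, 0.992, -0.005], [0.992, 0.128, 0.003], [0.003, -0.004, -1.0]]
wrist_force: [-0.5, 0.3, 0.1]
finger_gap: 0.0429
grasp_force: 0.0
```

Request:
apply_moves(increments=[[[2,0,5,0,0,0,0],[4,0,10,0,0,0,0],[6,0,15,0,0,0,0],[7,0,19,0,0,0,0],[7,0,20,0,0,0,0]]])

```text
time_s: 7.88
eef_pos: [0.5259, -0.184, 0.0053]
eef_rot: [[-0.125, 0.992, 0.0], [0.992, 0.125, -0.0], [-0.0, 0.0, -1.0]]
wrist_force: [-0.0, -0.4, -0.1]
finger_gap: 0.0426
grasp_force: 0.0
```

Request:
apply_moves(increments=[[[3,0,0,0,0,0,0],[6,0,0,0,0,0,0],[9,0,0,0,0,0,0],[12,0,0,0,0,0,0],[14,0,0,0,0,0,0]]])

```text
time_s: 8.3
eef_pos: [0.5242, -0.1699, 0.0056]
eef_rot: [[-0.125, 0.992, 0.0], [0.992, 0.125, 0.0], [-0.0, 0.0, -1.0]]
wrist_force: [-1.1, 0.2, 1.0]
finger_gap: 0.0425
grasp_force: 0.0
```

Request:
apply_moves(increments=[[[4,0,0,0,0,0.004,0],[8,0,0,0,0,0.008,0],[12,1,0,0,0,0.015,0],[16,1,0,0,0,0.022,0],[20,1,0,0,0,0.029,0]]])

```text
time_s: 8.72
eef_pos: [0.5227, -0.1504, 0.0055]
eef_rot: [[-0.095, 0.996, 0.0], [0.996, 0.095, -0.0], [-0.0, 0.0, -1.0]]
wrist_force: [-0.3, -4.1, 1.9]
finger_gap: 0.0433
grasp_force: 2.0
```

Request:
apply_moves(increments=[[[4,0,0,0,0,0.006,0],[8,0,0,0,0,0.012,0],[12,1,0,0,0,0.018,0],[16,1,0,0,0,0.024,0],[20,1,0,0,0,0.03,0]]])

```text
time_s: 9.13
eef_pos: [0.5218, -0.1301, 0.0054]
eef_rot: [[-0.065, 0.998, 0.0], [0.998, 0.065, -0.0], [-0.0, 0.0, -1.0]]
wrist_force: [0.1, -5.2, 1.6]
finger_gap: 0.0428
grasp_force: 2.3
```

Request:
apply_moves(increments=[[[4,0,0,0,0,0.006,0],[8,0,0,0,0,0.012,0],[12,0,0,0,0,0.018,0],[16,0,0,0,0,0.024,0],[20,0,0,0,0,0.03,0]]])

```text
time_s: 9.55
eef_pos: [0.5203, -0.1102, 0.0054]
eef_rot: [[-0.035, 0.999, 0.0], [0.999, 0.035, -0.0], [-0.0, 0.0, -1.0]]
wrist_force: [0.7, -5.6, 3.1]
finger_gap: 0.0427
grasp_force: 2.5
```

```bash
python3 -c "
from fit import *
from plan import now
now()
run([('bookend',STAND,[.515,.01,0.05],[.515,-.01,.05]),('game_end',GE,[.52,.171,0],[.52,.171,.1])])
now()
"
```

```text
now [ 0.5203 -0.1102  0.0054] 2.02 tilt [ 0.e+00 -1.e-04 -1.e+00] F [ 0.7  -5.59  3.05] t 9.55 gap 0.04274350532353821
bookend scene 9.6 0.96 1390
bookend top 8.3 0.8 1668
both [0.5125 0.0116 0.0724] 0.3081
  view 0 [0.5147 0.0106 0.0417] 0.0824
  view 1 [0.5132 0.0123 0.0609] 0.2231
game_end scene 2.9 0.69 1562
game_end top 0.8 0.95 2676
both [ 0.5206  0.1718 -0.0258] 0.1191
  view 0 [ 0.5213  0.1708 -0.0188] 0.0716
  view 1 [ 0.5198  0.1727 -0.0219] 0.0335
now [ 0.5201 -0.1097  0.005 ] 2.09 tilt [-7.e-04  1.e-03 -1.e+00] F [ 0.04  0.41 -0.34] t 9.85 gap 0.04253262079939713
```

Request:
apply_moves(increments=[[[4,0,0,0,0,0.006,0],[8,0,0,0,0,0.012,0],[12,0,0,0,0,0.018,0],[16,0,0,0,0,0.024,0],[20,0,0,0,0,0.03,0]]])

```text
time_s: 10.27
eef_pos: [0.5194, -0.09, 0.0052]
eef_rot: [[-0.005, 1.0, -0.0], [1.0, 0.005, 0.0], [0.0, -0.0, -1.0]]
wrist_force: [-1.1, -2.2, -1.3]
finger_gap: 0.0424
grasp_force: 1.2
```

Request:
apply_moves(increments=[[[4,0,0,0,0,0.006,0],[8,0,0,0,0,0.012,0],[12,0,0,0,0,0.018,0],[16,0,0,0,0,0.024,0],[20,0,0,0,0,0.03,0]]])

```text
time_s: 10.68
eef_pos: [0.5194, -0.07, 0.0053]
eef_rot: [[0.025, 1.0, -0.0], [1.0, -0.025, 0.0], [0.0, -0.0, -1.0]]
wrist_force: [-0.8, -3.1, -1.3]
finger_gap: 0.0429
grasp_force: 1.2
```

Request:
apply_moves(increments=[[[4,0,0,0,0,0,0],[8,0,0,0,0,0,0],[12,0,0,0,0,0,0],[16,0,0,0,0,0,0],[20,0,0,0,0,0,0]]])

```text
time_s: 11.1
eef_pos: [0.52, -0.0501, 0.0053]
eef_rot: [[0.024, 1.0, 0.0], [1.0, -0.024, 0.0], [0.0, 0.0, -1.0]]
wrist_force: [-0.3, -2.6, -0.8]
finger_gap: 0.0429
grasp_force: 1.2
```

Request:
apply_moves(increments=[[[4,0,0,0,0,0,0],[8,0,0,0,0,0,0],[12,0,0,0,0,0,0],[16,0,0,0,0,0,0],[20,0,0,0,0,0,0]]])

```text
time_s: 11.52
eef_pos: [0.5205, -0.0301, 0.0053]
eef_rot: [[0.024, 1.0, -0.0], [1.0, -0.024, 0.0], [0.0, -0.0, -1.0]]
wrist_force: [0.1, -3.0, -1.3]
finger_gap: 0.0428
grasp_force: 1.2
```

Request:
apply_moves(increments=[[[4,0,0,0,0,0,0],[8,0,0,0,0,0,0],[12,0,0,0,0,0,0],[16,0,0,0,0,0,0],[19,0,0,0,0,0,0]]])

```text
time_s: 11.93
eef_pos: [0.5209, -0.0109, 0.0053]
eef_rot: [[0.024, 1.0, -0.0], [1.0, -0.024, 0.0], [0.0, -0.0, -1.0]]
wrist_force: [0.0, -3.3, -1.0]
finger_gap: 0.0426
grasp_force: 1.2
```

```bash
python3 -c "
from fit import *
from plan import now
now()
caps={n:cap(n) for n in('scene','top')}
ims=[cv2.resize(caps['scene']['frame'][150:280,260:420],None,fx=2.4,fy=2.4,interpolation=cv2.INTER_CUBIC),cv2.resize(caps['top']['frame'][130:260,130:290],None,fx=2.4,fy=2.4,interpolation=cv2.INTER_CUBIC)]
cv2.imwrite('pics/s6.png',np.hstack(ims))
run([('bookend',STAND,[.52,.115,0.0],[.52,.08,.05]),('game_end',GE,[.52,.171,0],[.52,.171,.1])],caps=caps)
"
```

```text
now [ 0.5209 -0.0109  0.0053] -1.36 tilt [-0.e+00  1.e-04 -1.e+00] F [ 0.02 -3.32 -0.96] t 11.9333 gap 0.042592611903021646
bookend scene 8.2 0.65 1480
bookend top 2.6 0.58 1460
both [ 0.5223  0.1108 -0.0092] 0.4415
  view 0 [ 0.5225  0.1099 -0.0185] 0.0419
  view 1 [ 0.5227  0.1123 -0.0218] 0.3889
game_end scene 3.1 0.6 1632
game_end top 0.9 0.63 2695
both [ 0.5202  0.1714 -0.0277] 0.0827
  view 0 [ 0.5208  0.1705 -0.0253] 0.0422
  view 1 [ 0.5202  0.1726 -0.0185] 0.0239
```

View pics/s6.png

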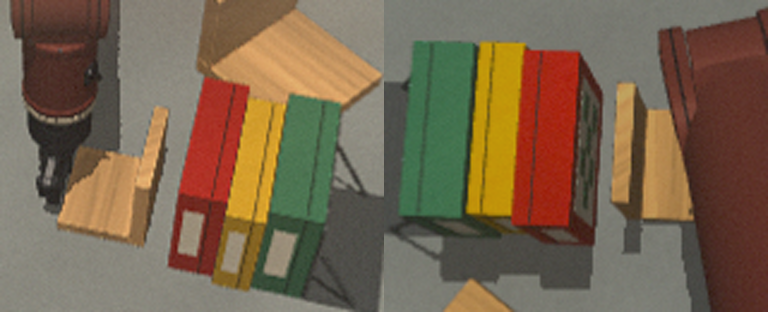

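The bookend is upright and square, about 33 mm from the red box; in the top crop the gap shows at (605,150). I push 26 mm more, then creep while watching the force.

Request:
apply_moves(increments=[[[3,0,0,0,0,0,0],[6,0,0,0,0,0,0],[9,0,0,0,0,0,0],[12,0,0,0,0,0,0],[15,0,0,0,0,0,0]]])

```text
time_s: 12.65
eef_pos: [0.5213, 0.0036, 0.0054]
eef_rot: [[0.024, 1.0, 0.0], [1.0, -0.024, -0.0], [-0.0, 0.0, -1.0]]
wrist_force: [1.1, -3.6, -0.1]
finger_gap: 0.0425
grasp_force: 1.8
```

Request:
apply_moves(increments=[[[3,0,0,0,0,0,0],[5,0,0,0,0,0,0],[7,0,0,0,0,0,0],[9,0,0,0,0,0,0],[11,0,0,0,0,0,0]]])

```text
time_s: 13.07
eef_pos: [0.5216, 0.0145, 0.0054]
eef_rot: [[0.024, 1.0, 0.0], [1.0, -0.024, -0.0], [-0.0, 0.0, -1.0]]
wrist_force: [-0.4, -5.1, 0.9]
finger_gap: 0.0428
grasp_force: 2.0
```

Request:
apply_moves(increments=[[[0.5,0,0,0,0,0,0],[1,0,0,0,0,0,0],[1.5,0,0,0,0,0,0],[2,0,0,0,0,0,0],[2.5,0,0,0,0,0,0]]])

```text
time_s: 13.48
eef_pos: [0.5216, 0.0168, 0.0054]
eef_rot: [[0.024, 1.0, 0.0], [1.0, -0.024, -0.0], [-0.0, 0.0, -1.0]]
wrist_force: [-0.7, -4.7, 1.7]
finger_gap: 0.0425
grasp_force: 2.1
```

```bash
python3 -c "
from fit import *
from plan import now
now()
run([('bookend',STAND,[.52,.14,0.0],[.52,.11,.05]),('game_end',GE,[.52,.171,0],[.52,.171,.1])])
"
```

```text
now [0.5216 0.0168 0.0054] -1.4 tilt [ 0.e+00 -1.e-04 -1.e+00] F [-0.73 -4.73  1.72] t 13.4833 gap 0.04254879371417103
bookend scene 9.1 0.8 1474
bookend top 3.3 0.73 1303
both [ 0.5232  0.1383 -0.0106] 0.5219
  view 0 [ 0.5232  0.1378 -0.0084] 0.0522
  view 1 [ 0.5235  0.1399 -0.0063] 0.4644
game_end scene 3.6 0.74 1684
game_end top 2.4 0.84 2335
both [ 0.5204  0.1707 -0.0222] 0.2025
  view 0 [ 0.522   0.1702 -0.0229] 0.0366
  view 1 [ 0.5202  0.1725 -0.0123] 0.1416
```

Request:
apply_moves(increments=[[[0.6,0,0,0,0,0,0],[1.2,0,0,0,0,0,0],[1.8,0,0,0,0,0,0],[2.4,0,0,0,0,0,0],[3,0,0,0,0,0,0]]])

```text
time_s: 14.2
eef_pos: [0.5217, 0.02, 0.0053]
eef_rot: [[0.024, 1.0, -0.0], [1.0, -0.024, -0.0], [-0.0, -0.0, -1.0]]
wrist_force: [0.7, -4.3, 2.6]
finger_gap: 0.043
grasp_force: 2.3
```

Request:
apply_moves(increments=[[[0.3,0,0,0,0,0,0],[0.6,0,0,0,0,0,0],[0.9,0,0,0,0,0,0],[1.2,0,0,0,0,0,0],[1.5,0,0,0,0,0,0]]])

```text
time_s: 14.62
eef_pos: [0.5217, 0.0215, 0.0053]
eef_rot: [[0.024, 1.0, 0.0], [1.0, -0.024, -0.0], [-0.0, 0.0, -1.0]]
wrist_force: [1.0, -4.9, 2.2]
finger_gap: 0.0428
grasp_force: 2.3
```

Request:
apply_moves(increments=[[[0.3,0,0,0,0,0,0],[0.6,0,0,0,0,0,0],[0.9,0,0,0,0,0,0],[1.0,0,0,0,0,0,0]]])

```text
time_s: 14.95
eef_pos: [0.5218, 0.0225, 0.0053]
eef_rot: [[0.024, 1.0, 0.0], [1.0, -0.024, 0.0], [0.0, 0.0, -1.0]]
wrist_force: [0.1, -5.8, 2.3]
finger_gap: 0.0425
grasp_force: 2.4
```

Request:
apply_moves(increments=[[[0.2,0,0,0,0,0,0],[0.4,0,0,0,0,0,0],[0.6,0,0,0,0,0,0],[0.8,0,0,0,0,0,0]]])

```text
time_s: 15.28
eef_pos: [0.5218, 0.0228, 0.0054]
eef_rot: [[0.024, 1.0, -0.0], [1.0, -0.024, -0.001], [-0.001, -0.0, -1.0]]
wrist_force: [0.4, -6.8, 3.1]
finger_gap: 0.0425
grasp_force: 3.5
```

```bash
python3 -c "
from fit import *
from plan import now
now()
caps={n:cap(n) for n in('scene','top')}
ims=[cv2.resize(caps['scene']['frame'][165:275,280:380],None,fx=4,fy=4,interpolation=cv2.INTER_CUBIC),cv2.resize(caps['top']['frame'][135:245,180:280],None,fx=4,fy=4,interpolation=cv2.INTER_CUBIC)]
cv2.imwrite('pics/s7.png',np.hstack(ims))
run([('bookend',STAND,[.52,.14,0.0],[.52,.11,.05]),('game_end',GE,[.52,.171,0],[.52,.171,.1])],caps=caps,cams=('scene',))
"
```

```text
now [0.5218 0.0228 0.0054] -1.4 tilt [-0.e+00 -5.e-04 -1.e+00] F [ 0.41 -6.78  3.14] t 15.2833 gap 0.042502399069563344
bookend scene 8.8 0.98 1431
both [ 0.5235  0.1422 -0.0113] 0.0795
  view 0 [ 0.5235  0.1422 -0.0113] 0.0795
game_end scene 3.5 0.6 1664
both [ 0.5213  0.1712 -0.0238] 0.0372
  view 0 [ 0.5213  0.1712 -0.0238] 0.0372
```

View pics/s7.png

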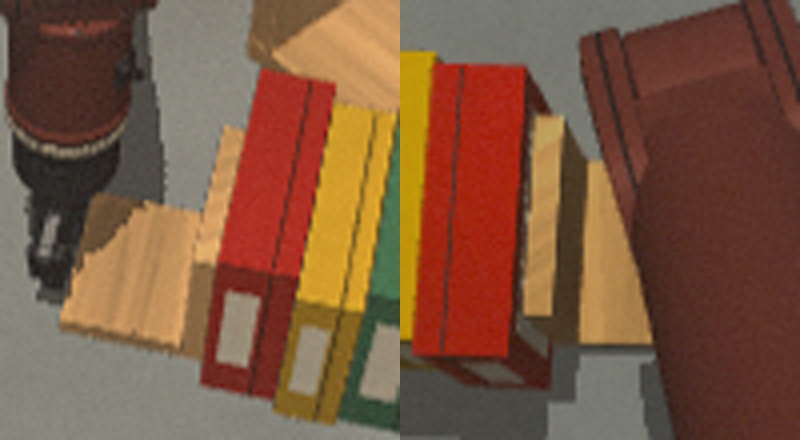

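The upright is against the red box in both crops. The force rose from 4.7 to 6.8 N while the TCP stalled, which means contact. One very small push to seat it.

Request:
apply_moves(increments=[[[0.2,0,0,0,0,0,0],[0.4,0,0,0,0,0,0],[0.5,0,0,0,0,0,0],[0.5,0,0,0,0,0,0]]])

```text
time_s: 15.82
eef_pos: [0.5217, 0.0228, 0.0053]
eef_rot: [[0.025, 1.0, -0.0], [1.0, -0.025, -0.001], [-0.001, -0.0, -1.0]]
wrist_force: [-0.4, -7.6, 3.7]
finger_gap: 0.0424
grasp_force: 3.9
```

Stalled at 7.6 N, so it is seated. I back straight off, then go up and away.

Request:
apply_moves(increments=[[[-2,0,0,0,0,0,0],[-5,0,0,0,0,0,0],[-12,0,0,0,0,0,0],[-24,0,-1,0,0,0,0],[-40,0,-10,0,0,0,0]]])

```text
time_s: 16.23
eef_pos: [0.5196, -0.0153, 0.0141]
eef_rot: [[0.022, 1.0, -0.002], [1.0, -0.022, 0.001], [0.001, -0.002, -1.0]]
wrist_force: [-0.3, -0.4, -1.1]
finger_gap: 0.0428
grasp_force: 0.0
```

Request:
apply_moves(increments=[[[-20,0,-30,0,0,0,0],[-45,0,-60,0,0,0,0],[-70,0,-90,0,0,0,0],[-100,0,-115,0,0,0,0],[-130,0,-140,0,0,0,0]]])

```text
time_s: 16.65
eef_pos: [0.5175, -0.147, 0.1569]
eef_rot: [[0.023, 1.0, 0.001], [1.0, -0.023, 0.001], [0.001, 0.001, -1.0]]
wrist_force: [0.8, 0.1, -0.7]
finger_gap: 0.0426
grasp_force: 0.0
```

```bash
python3 -c "
from fit import *
from plan import now
now()
caps={n:cap(n) for n in('scene','top')}
ims=[cv2.resize(caps['scene']['frame'][165:275,280:380],None,fx=4,fy=4,interpolation=cv2.INTER_CUBIC),cv2.resize(caps['top']['frame'][135:245,180:280],None,fx=4,fy=4,interpolation=cv2.INTER_CUBIC)]
cv2.imwrite('pics/s8.png',np.hstack(ims))
run([('bookend',STAND,[.52,.14,0.0],[.52,.11,.05]),('game_end',GE,[.52,.171,0],[.52,.171,.1])],caps=caps)
"
```

```text
now [ 0.5175 -0.147   0.1569] -1.3 tilt [ 1.e-03  5.e-04 -1.e+00] F [ 0.81  0.07 -0.67] t 16.65 gap 0.042609390063408435
bookend scene 8.5 0.95 1482
bookend top 5.5 0.89 2385
both [ 0.5238  0.1428 -0.0203] 0.125
  view 0 [ 0.5243  0.1412 -0.0213] 0.0703
  view 1 [ 0.5237  0.1444 -0.0205] 0.0371
game_end scene 4.0 0.85 1575
game_end top 3.2 0.72 2189
both [ 0.5213  0.1718 -0.0307] 0.2658
  view 0 [ 0.5232  0.1712 -0.0288] 0.057
  view 1 [ 0.5208  0.1736 -0.0077] 0.1922
```

View pics/s8.png

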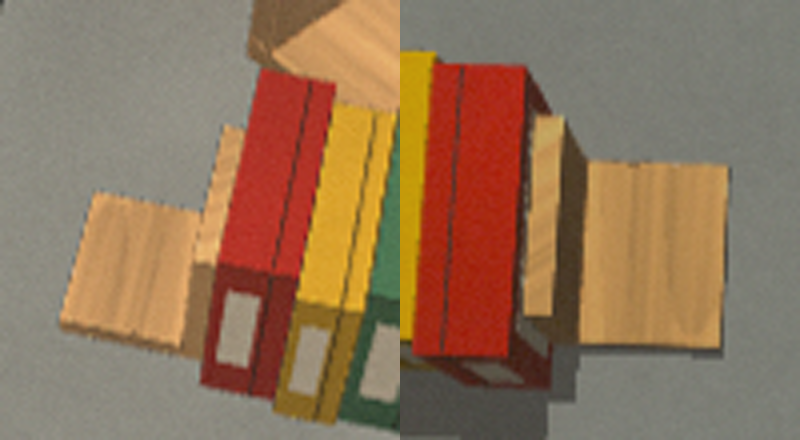

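The bookend stands free of the robot, flush and square against the red box (left crop (205,240), right crop (530,215)). The row has not moved.

```bash
python3 -c "
from station import arm
print(arm.hand_in())"
```

```text
the job is handed in; nothing more can be done
None
```

The bookend was tipped up onto its foot and pushed snug and square against the red end box, to within about 2 mm in the camera fits. The row stayed in place, nothing was gripped, and I handed the job in at about 17 s of the 58 s; the hand-in returned no verdict.

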